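Fetch the slide case from behind the specimen containers

TASK

In the open wooden crate, a flat wooden slide case lies behind a row of three containers (white jar, cardboard carton, wooden canister). Stand all three containers on the side tray, then lay the slide case flat in the middle of the white examination pad, lengthwise along it, while they wait there, and finally put each container back in the crate on the very spot where it stood. Keep everything upright and leave the big amber jar, the wooden block and the phone alone.

Things in the scene. Friction and masses are not known exactly. Their poses are not given: they have to be found in the camera images.
- crate: shallow open-topped plywood crate with brass corners, fixed to the table. Outside 226 (x) by 296 (y) by 34 mm high, walls 8 mm thick, floor 8 mm above the table (grey lining). Origin: centre of its underside, on the table. The containers stand in a row along its y axis, about 87 mm apart, near x = -12 mm; the slide case lies behind them, near x = +50 mm.
- side_tray: shallow black tray with grey lining, fixed to the table, 290 (x) by 140 (y) mm outside, rim 12 mm high and 5 mm thick, floor 5 mm above the table. Stands to the left or to the right of the crate. Origin: centre of its underside; long side along its x axis. A waiting place for the three containers, side by side along x.
- exam_pad: white rectangular examination pad with a row of dark scale marks along one long edge, fixed to the table, flat top, 200 (x) by 100 (y) by 12 mm high, on the other side of the crate from the side tray. Origin: centre of its underside; long side along its x axis.
- jar: round white ceramic jar with a copper band and a flat steel lid, loose, 60 mm diameter (straight wall from 4 to 80 mm up, then a 52 to 54 mm neck), 100 mm high, about 0.3 kg. Origin: centre of its underside; z up its axis.
- carton: square cardboard carton with a paper strip over it, loose, 52 by 52 by 85 mm high, about 0.15 kg. Origin: centre of its underside; x and y square to its sides, z up.
- canister: round turned wooden canister with a lid and a small knob on top, loose, 52 mm diameter (straight wall up to 66 mm, lid 53 mm up to 78 mm), 96 mm high over the knob, about 0.2 kg. Origin: centre of its underside; z up its axis.
- slide_case: flat light-wood slide case with brass hinges, clasp and a paper label on top, loose, 38 (x) by 130 (y) by 30 mm high, about 0.12 kg. Origin: centre of its underside; length along its y axis. Lies on the crate floor along the crate's y axis, about 35 mm from the far wall and only about 10 mm from the row of containers.
- big_jar: bystander: large amber jar with copper lid, loose, 90 mm diameter, 150 mm high, at the far side of the table. Origin: centre of its underside. Not to be moved.
- wood_block: bystander: wooden cube of 70 mm with a dark round spot on top, loose, at the far side of the table. Origin: centre of its underside. Not to be moved.
- phone: bystander: black phone lying flat, 75 by 150 by 10 mm, loose, beyond the crate. Origin: centre of its underside. Not to be moved.
Not all that is in view belongs to the job. Of the things like the slide_case, leave any that is green; of the rest the smaller one is meant.

How it is judged:
By the outcome, as a careful person would: the job done as asked, in the order asked, and still so for the second after the job is handed in, with the robot touching nothing.
It also fails if it takes over 134 s, if anything falls off the work surface, if the arm or the gripper's body presses on something with over 40 N, if the wrist force passes 120 N, or if a joint passes its speed limit or range.

ROBOT

A 6-joint arm with a two-finger parallel gripper is mounted at the origin on the work surface. World frame = base frame: x ahead of the robot, y to its left, z up, the work surface at z = 0. Lengths are in m, angles in rad, forces in N, time in s.
With the tool pointing down it reaches from about 0.3 to 0.775 m from the base axis. Payload 14.6 kg.
Tool frame: the origin (TCP) lies on the mounting face of the last link; the fingertips stand 199 mm ahead of it and the grasp point (between the pads) lies 180 mm ahead of it; z points along the fingers, y is the line along which they close (so a half turn about z gives the same grasp; the last joint's range is limited). The gripper opens to 94 mm and grips with 3 to 60 N. Pads are 16 mm wide; open, the fingers measure 119 mm over their backs; the gripper's body (75 mm by 177 mm) begins 78 mm behind the grasp point.
Start: joints at [1.127, 0.3, 1.521, -0, 1.321, -0.067], TCP at [0.202, 0.511, 0.405] pointing down, gripper open.
Joint ranges: [-3.03, 3.03], [-0.79, 2.21], [0.23, 2.52], [-1.04, 4.18], [0, 3.07], [-2.55, 2.55]. Speed limits (rad/s): [2.22, 2.22, 2.57, 3.14, 3.14, 3.14].

INTERFACE

Orientations are given as [roll, pitch, yaw] about the fixed x, y, z axes, in that order (R = Rz(yaw) Ry(pitch) Rx(roll)).
In Python, from station import telemetry, cams, workorder, finder gives the robot as it stands.
- The arm moves only by the tool jog_arm, never from a script. Its argument "rows" is a list of rows, each an object with "gripper": the finger opening in m, from 0 to 0.094; "slide": the shift along the tool's x, y, z in m, a list of three; "spin": the turn about the tool's z in rad. In form: [{"gripper": gripper, "slide": [tx, ty, tz], "spin": spin}, ...]. A call has 1 to 8 rows; each row is the pose to reach, as a shift and turn from the pose commanded when the call began, along the tool's axes at that moment; what a row does not reach only later rows make up. A row lasts 1/10 s, in which the tool goes at most 50 mm and 8.59 degrees, less where a joint would pass 70% of its speed; a pose out of reach is approached as far as the arm can. A call with a gripper value outside its range is refused whole. The fingers move at their own pace and stop on an object; "squeeze" is the grip in N (left out, the last holds). Time passes only in rows, so rows that repeat a pose let the fingers close. It gives the time, the measured TCP pose, the force, the opening and the grip force at its end, in the units of the state.
- telemetry.get_obs(): the state, without advancing time (a new reading comes with each control period).
- cams.camera(name): name is "scene" or "side" or "wrist"; returns (picture, depth): 384x512x3 uint8, red, green, blue; 384x512 float32, m along the optical axis (not along the pixel's ray), 0 where there is no reading.
- cams.camera_info(name): a dict with "camera_matrix" (3x3 intrinsics, pixels), "R" (3x3) and "t" (3): a world point X has camera coordinates R X + t; the wrist camera has in their place "tool_from_camera" (4x4, takes a point from camera to tool coordinates, whose origin is the TCP and whose axes are the flange's). Camera axes: x right, y down, z forward; pixel columns grow to the right and rows downward; lengths in m; the calibration is good to about 2 mm. A picture is of the moment at which its call begins: read the wrist's pose just before it. camera_info takes no time and is no camera call.
- workorder.hand_in(): hands the job in; it is judged then, once.
Trained networks look in the newest picture that a camera, given by its name, has taken for a name from the list of things; names that differ only in an ending like _2 or _b are one class to them, and where a whole thing is asked for, a point or a joint stands for the part that bears it (a point fixed in the world has none). Each returns a list of dicts, best first, with "confidence" (0 to 1); they miss things now and then, are a little off and sometimes report something else, mostly with a low value. They report only what shows in the picture. A call takes as long as a camera call. They do not tell look-alikes from the thing itself.
- finder.find_in(target, camera): "point" ([x, y, z] in m, in world coordinates, good to about 4 mm: the middle of the surface that is visible of it).
- finder.masks_of(target, camera): "region" (384x512 bool, what is visible of it).
The state is a dict: "time_s": time; "qpos": joint angles; "joint_vel": joint speeds; "tau": joint torques, N m; "ee_pos": TCP position; "eef_rot": TCP orientation; "force": force on the tool from outside, world axes, zero at the start; "moment": the same for the moment, N m; "grip_width": finger opening in m; "grip_force": force on a finger pad.
Only numpy, scipy, OpenCV 4.12 (cv2) and the standard library are available. Lean on these libraries where they do the work, as an engineer would, in place of code of your own. Each camera call takes 0.05 s, during which the arm holds its last target. There are 200 camera calls.

## Working session

There is one attempt and no reset: what is moved stays moved. The work goes in short steps, Python scripts to look and compute and a tool call to move; the robot and the scene stay as the last step left them, time stands still between calls to the robot, and variables do not carry over. Pictures are saved under pics/ and viewed, at most 14 in all, crops included, and the job is handed in when it is done.

Besides the shell and the picture viewer there is one more tool, called after "Call:" by a JSON object that holds its "name" and its "arguments". jog_arm: Moves the arm, as the interface text tells. Its arguments: {"type":"object","properties":{"rows":{"type":"array","items":{"type":"object","properties":{"gripper":{"type":"number"},"slide":{"type":"array","items":{"type":"number"}},"spin":{"type":"number"}}}},"squeeze":{"type":"number"}},"required":["rows"]}

```bash
mkdir -p pics; ls
python3 - <<'E'
from station import telemetry,cams
import cv2,numpy as np
o=telemetry.get_obs();print({k:np.round(v,3).tolist() for k,v in o.items()})
a=[]
for n in("scene","side"):
    p,d=cams.camera(n);cv2.imwrite(f"pics/{n}0.png",p[:,:,::-1]);np.savez(f"{n}0.npz",p=p,d=d)
    i=cams.camera_info(n);print(n,np.round(i["R"],3).tolist(),np.round(i["t"],3),np.round(i["camera_matrix"],1).tolist())
print(cams.camera_info("wrist"))
E
```

```text
pics
{'time_s': 0.0, 'qpos': [1.127, 0.3, 1.522, -0.0, 1.321, -0.067], 'joint_vel': [-0.001, 0.001, -0.001, -0.0, -0.0, -0.0], 'tau': [0.002, -53.179, -35.274, 0.071, 0.024, -0.0], 'ee_pos': [0.202, 0.511, 0.404], 'eef_rot': [-3.14, -0.0, 2.765], 'force': [-0.715, -0.116, 0.384], 'moment': [-0.04, -0.037, 0.053], 'grip_force': 0.0, 'grip_width': 0.094}
scene [[-0.299, 0.954, -0.007], [0.795, 0.245, -0.555], [-0.528, -0.171, -0.832]] [ 0.145 -0.404  1.203] [[357.9, 0.0, 261.4], [0.0, 357.9, 189.8], [0.0, 0.0, 1.0]]
side [[0.98, -0.199, -0.01], [-0.115, -0.519, -0.847], [0.164, 0.831, -0.532]] [-0.502  0.094  1.027] [[373.4, 0.0, 255.4], [0.0, 373.4, 189.8], [0.0, 0.0, 1.0]]
{'camera_matrix': array([[286.28024576,   0.        , 256.68902698],
       [  0.        , 286.28024576, 191.71305937],
       [  0.        ,   0.        ,   1.        ]]), 'tool_from_camera': array([[ 8.72126747e-04, -9.58143120e-01, -2.86288319e-01,
         8.25074436e-02],
       [ 9.99999538e-01,  9.51288219e-04, -1.37427603e-04,
         5.89884683e-04],
       [ 4.04018017e-04, -2.86288066e-01,  9.58143507e-01,
         2.08512688e-02],
       [ 0.00000000e+00,  0.00000000e+00,  0.00000000e+00,
         1.00000000e+00]])}
```

View pics/scene0.png

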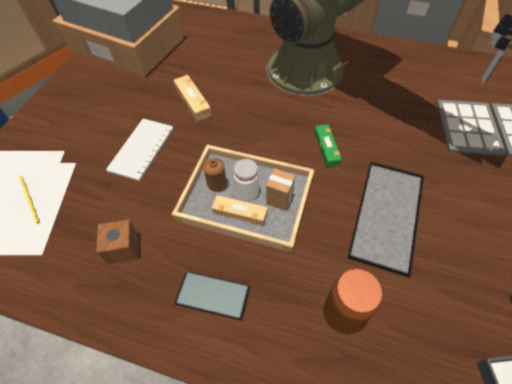

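View pics/side0.png

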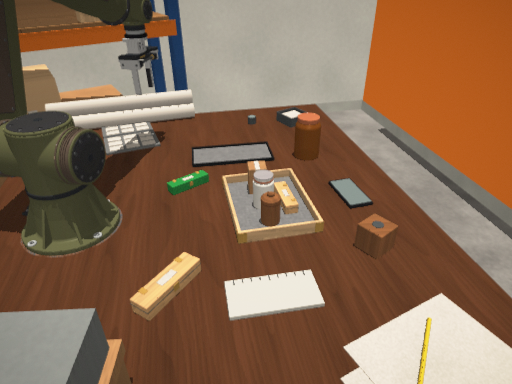

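Row of canister (215,175), jar (245,175) and carton (280,188), with the case in front at (240,208). A larger case is at (192,97), a green one at (328,145), the tray at (388,217) and the pad at (140,150).

```bash
cat > h.py <<'E'
from station import telemetry,cams,finder
import cv2,numpy as np
from scipy.spatial.transform import Rotation as Ro
def cloud(name):
    o=telemetry.get_obs();p,d=cams.camera(name);i=cams.camera_info(name);K=i["camera_matrix"]
    v,u=np.mgrid[:384,:512];c=np.stack([(u-K[0,2])/K[0,0]*d,(v-K[1,2])/K[1,1]*d,d],-1)
    if name=="wrist":
        T=i["tool_from_camera"];c=c@T[:3,:3].T+T[:3,3]
        W=Ro.from_euler("xyz",o["eef_rot"]).apply(c.reshape(-1,3)).reshape(c.shape)+o["ee_pos"]
    else: W=(c-i["t"])@np.asarray(i["R"])
    return p,d,W
def rect(P):
    (c,s,a)=cv2.minAreaRect((P[:,:2]*1000).astype(np.float32));return np.round(c,1),np.round(s,1),round(a,1)
E
python3 - <<'E'
from h import *
for n in("scene","side"):
    p,d,W=cloud(n)
    for t in("crate","side_tray","exam_pad","jar","carton","canister","slide_case","big_jar","wood_block","phone"):
        for r in finder.masks_of(t,n)[:3]:
            m=cv2.erode(r["region"].astype(np.uint8),np.ones((3,3)))>0
            m&=d>0
            P=W[m]
            if len(P)<10: continue
            z=P[:,2];print(n,t,round(r["confidence"],2),m.sum(),"z",np.round(np.percentile(z,[2,50,98]),3),"all",*rect(P), end=" ")
            T=P[z>np.percentile(z,98)-.008];print("TOP",*rect(T),np.round(T.mean(0),4))
E
```

```text
scene crate 0.93 5227 z [0.008 0.011 0.037] all [544.8 -23. ] [225.5 294.6] 0.5 TOP [544.6 -22.5] [225.2 293.3] 0.6 [ 0.5732 -0.0204  0.0349]
scene side_tray 0.86 5758 z [0.004 0.007 0.015] all [487.8 327. ] [138.7 290.5] 87.8 TOP [487.8 327. ] [138.7 290.5] 87.8 [0.498  0.3281 0.0086]
scene exam_pad 0.67 1772 z [0.011 0.014 0.017] all [ 478.8 -355.2] [ 97.1 194.8] 88.9 TOP [ 478.8 -355.2] [ 97.1 194.8] 88.9 [ 0.4848 -0.3538  0.0141]
scene jar 0.94 826 z [0.023 0.095 0.113] all [531.8 -25.2] [56.7 54.5] 55.6 TOP [529.2 -25.1] [53.5 51.4] 67.2 [ 0.5304 -0.0251  0.1108]
scene carton 0.56 743 z [0.021 0.093 0.098] all [528.3  61.7] [50.6 52.5] 84.0 TOP [528.3  61.6] [50.4 52.4] 83.8 [0.5306 0.062  0.0952]
scene canister 0.58 505 z [0.025 0.083 0.104] all [ 534.8 -105.2] [43.1 44.5] 72.3 TOP [ 532.9 -107.8] [22.1 27.3] 31.7 [ 0.5334 -0.1064  0.1023]
scene slide_case 0.87 681 z [0.014 0.04  0.043] all [ 261.8 -292.7] [160.9  46.8] 47.0 TOP [ 261.4 -293.2] [159.7  46.8] 47.0 [ 0.2658 -0.2888  0.0408]
scene slide_case 0.76 587 z [0.01  0.031 0.035] all [324.  138.8] [127.4  36.8] 28.5 TOP [
[... 2212 characters left out ...]
e big_jar 0.83 1037 z [0.007 0.088 0.15 ] all [749.3 252.6] [72.5 80.2] 34.5 TOP [750.3 254.4] [64.3 66.2] 17.8 [0.7503 0.2511 0.1475]
side wood_block 0.7 1374 z [0.002 0.004 0.011] all [490.8 339.2] [177.2 287.9] 88.3 TOP [490.4 324.6] [148.1 287.9] 88.3 [0.4838 0.3255 0.0057]
side wood_block 0.58 1133 z [0.01  0.057 0.07 ] all [ 759.  -261.9] [66.4 66.2] 27.9 TOP [ 759.4 -261.5] [65.1 65.8] 27.2 [ 0.7575 -0.2648  0.0683]
side phone 0.6 566 z [0.006 0.009 0.011] all [799.  -20.3] [ 68.3 140. ] 5.4 TOP [799.  -20.3] [ 68.3 140. ] 5.4 [ 0.8005 -0.0266  0.0089]
side phone 0.23 956 z [0.013 0.091 0.15 ] all [749.8 251.9] [72.5 76.9] 34.6 TOP [750.8 258.9] [68.8 63.8] 89.1 [0.7504 0.2524 0.1476]
```

Call:
{"name": "jog_arm", "arguments": {"rows": [{"gripper": 0.094, "slide": [-0.24, -0.18, 0], "spin": -0.376}, {"gripper": 0.094, "slide": [-0.24, -0.18, 0], "spin": -0.376}, {"gripper": 0.094, "slide": [-0.5, -0.376, 0], "spin": -0.376}, {"gripper": 0.094, "slide": [-0.5, -0.376, 0], "spin": -0.376}, {"gripper": 0.094, "slide": [-0.5, -0.376, 0], "spin": -0.376}, {"gripper": 0.094, "slide": [-0.5, -0.376, 0], "spin": -0.376}, {"gripper": 0.094, "slide": [-0.5, -0.376, 0], "spin": -0.376}, {"gripper": 0.094, "slide": [-0.5, -0.376, 0], "spin": -0.376}]}}

```text
time_s: 2.0
ee_pos: [0.4087, 0.1735, 0.405]
eef_rot: [3.141, 0.001, 3.141]
force: [1.0, 0.8, 0.0]
grip_width: 0.0941
grip_force: 0.0
```

Call:
{"name": "jog_arm", "arguments": {"rows": [{"gripper": 0.094, "slide": [-0.12, -0.195, 0], "spin": 0}, {"gripper": 0.094, "slide": [-0.12, -0.195, 0], "spin": 0}, {"gripper": 0.094, "slide": [-0.12, -0.195, 0], "spin": 0}, {"gripper": 0.094, "slide": [-0.12, -0.195, 0], "spin": 0}, {"gripper": 0.094, "slide": [-0.12, -0.195, 0], "spin": 0}, {"gripper": 0.094, "slide": [-0.12, -0.195, 0], "spin": 0}, {"gripper": 0.094, "slide": [-0.12, -0.195, 0], "spin": 0}]}}

```text
time_s: 2.7
ee_pos: [0.528, -0.0198, 0.4044]
eef_rot: [3.141, -0.001, 3.14]
force: [-0.5, 0.1, -0.8]
grip_width: 0.0944
grip_force: 0.0
```

```bash
cat > look.py <<'E'
from h import *
import sys
o=telemetry.get_obs();print(np.round(o["ee_pos"],4),np.round(o["eef_rot"],4),np.round(o["qpos"],3),round(o["time_s"],2))
p,d,W=cloud("wrist");cv2.imwrite(f"pics/{sys.argv[1]}.png",p[:,:,::-1]);np.savez(sys.argv[1],p=p,d=d,W=W)
for t in sys.argv[2:]:
    for r in finder.masks_of(t,"wrist")[:3]:
        m=cv2.erode(r["region"].astype(np.uint8),np.ones((3,3)))>0
        m&=d>0;P=W[m]
        if len(P)<30: continue
        z=P[:,2];T=P[z>np.percentile(z,98)-.006]
        print(t,round(r["confidence"],2),m.sum(),"z",np.round(np.percentile(z,[2,50,98]),3),"all",*rect(P),"TOP",*rect(T),"circ",np.round(cv2.minEnclosingCircle((T[:,:2]*1000).astype(np.float32))[0],1))
E
python3 look.py w1 crate jar carton canister slide_case
```

```text
[ 0.528  -0.0198  0.4044] [ 3.1414e+00 -6.0000e-04  3.1398e+00] [-0.107  0.252  1.582  0.     1.308 -1.676] 2.7
crate 0.86 23716 z [0.006 0.008 0.034] all [544.5 -23.4] [224.5 294.8] 0.7 TOP [544.5 -23.4] [224.5 294.8] 0.7 circ [528.9 -23.2]
jar 0.56 2670 z [0.044 0.108 0.109] all [527.7 -25.4] [54.2 54.7] 65.4 TOP [529.1 -25. ] [52.3 52.1] 83.5 circ [529.2 -25. ]
carton 0.86 3158 z [0.026 0.092 0.094] all [528.6  59.7] [52.6 52.4] 84.7 TOP [528.6  59.7] [52.5 52.4] 84.7 circ [528.1  59.4]
canister 0.62 2131 z [0.029 0.09  0.102] all [ 530.3 -106.8] [48.1 48.7] 38.6 TOP [ 531.2 -107.7] [19.  18.2] 84.5 circ [ 531.6 -108. ]
slide_case 0.89 2311 z [0.006 0.029 0.031] all [350.  152.1] [67.1 38.3] 28.6 TOP [352.7 153.9] [60.3 38.5] 28.0 circ [352.8 153.3]
slide_case 0.77 2487 z [0.018 0.037 0.039] all [595.3 -21.7] [ 38.  126.5] 0.7 TOP [595.5 -21.7] [ 37.6 126.5] 0.7 circ [594.  -21.5]
```

View pics/w1.png

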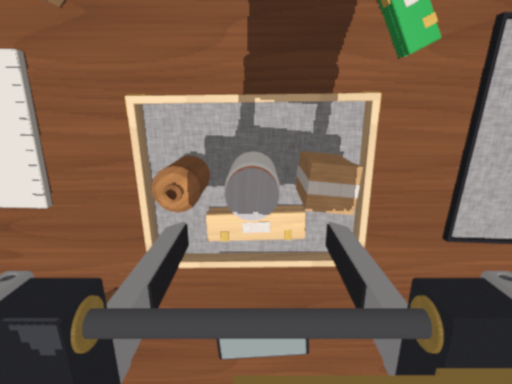

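The row, case and crate agree with the scene camera, with jar lid at (252,185), carton (328,180), canister (175,192) and case (256,225). Next I pick the jar.

Call:
{"name": "jog_arm", "arguments": {"rows": [{"gripper": 0.076, "slide": [-0.001, -0.005, 0.04], "spin": 0}, {"gripper": 0.076, "slide": [-0.001, -0.005, 0.08], "spin": 0}, {"gripper": 0.076, "slide": [-0.001, -0.005, 0.1], "spin": 0}, {"gripper": 0.076, "slide": [-0.001, -0.005, 0.13], "spin": 0}, {"gripper": 0.076, "slide": [-0.001, -0.005, 0.16], "spin": 0}, {"gripper": 0.076, "slide": [-0.001, -0.005, 0.164], "spin": 0}, {"gripper": 0.076, "slide": [-0.001, -0.005, 0.164], "spin": 0}, {"gripper": 0.05, "slide": [-0.001, -0.005, 0.164], "spin": 0}], "squeeze": 15}}

```text
time_s: 3.8
ee_pos: [0.5294, -0.0245, 0.2423]
eef_rot: [-3.141, 0.002, 3.141]
force: [-0.3, 0.1, 0.1]
grip_width: 0.0709
grip_force: 0.0
```

Call:
{"name": "jog_arm", "arguments": {"rows": [{"gripper": 0.05, "slide": [0, 0, 0], "spin": 0}, {"gripper": 0.05, "slide": [0, 0, 0], "spin": 0}, {"gripper": 0.05, "slide": [0, 0, 0], "spin": 0}, {"gripper": 0.05, "slide": [0, 0, 0], "spin": 0}]}}

```text
time_s: 4.2
ee_pos: [0.5293, -0.0247, 0.242]
eef_rot: [-3.141, 0.002, 3.141]
force: [-1.5, 0.1, 7.4]
grip_width: 0.0597
grip_force: 15.0
```

Call:
{"name": "jog_arm", "arguments": {"rows": [{"gripper": 0.05, "slide": [0, 0, -0.02], "spin": 0}, {"gripper": 0.05, "slide": [0, 0, -0.055], "spin": 0}, {"gripper": 0.05, "slide": [0, 0, -0.1], "spin": 0}, {"gripper": 0.05, "slide": [0, 0, -0.13], "spin": 0}, {"gripper": 0.05, "slide": [0, 0.02, -0.14], "spin": 0}, {"gripper": 0.05, "slide": [0.01, 0.06, -0.14], "spin": 0}, {"gripper": 0.05, "slide": [0.015, 0.105, -0.14], "spin": 0}, {"gripper": 0.05, "slide": [0.02, 0.15, -0.14], "spin": 0}], "squeeze": 20}}

```text
time_s: 5.0
ee_pos: [0.5084, 0.1267, 0.381]
eef_rot: [3.142, 0.0, 3.14]
force: [0.6, 1.2, -3.4]
grip_width: 0.0595
grip_force: 20.0
```

Call:
{"name": "jog_arm", "arguments": {"rows": [{"gripper": 0.05, "slide": [0.005, 0.045, 0], "spin": 0}, {"gripper": 0.05, "slide": [0.01, 0.09, 0], "spin": 0}, {"gripper": 0.05, "slide": [0.015, 0.135, 0], "spin": 0}, {"gripper": 0.05, "slide": [0.021, 0.175, 0], "spin": 0}, {"gripper": 0.05, "slide": [0.021, 0.2, 0.02], "spin": 0}, {"gripper": 0.05, "slide": [0.021, 0.202, 0.06], "spin": 0}, {"gripper": 0.05, "slide": [0.021, 0.202, 0.1], "spin": 0}, {"gripper": 0.05, "slide": [0.021, 0.202, 0.13], "spin": 0}]}}

```text
time_s: 5.8
ee_pos: [0.4876, 0.3274, 0.2482]
eef_rot: [-3.14, -0.002, 3.141]
force: [0.3, -0.3, -4.6]
grip_width: 0.0599
grip_force: 20.0
```

Call:
{"name": "jog_arm", "arguments": {"rows": [{"gripper": 0.05, "slide": [0, 0, 0.006], "spin": 0}, {"gripper": 0.05, "slide": [0, 0, 0.0125], "spin": 0}, {"gripper": 0.05, "slide": [0, 0, 0.0125], "spin": 0}, {"gripper": 0.076, "slide": [0, 0, 0.0125], "spin": 0}, {"gripper": 0.076, "slide": [0, 0, 0.0125], "spin": 0}, {"gripper": 0.076, "slide": [0, 0, 0.0125], "spin": 0}, {"gripper": 0.076, "slide": [0, 0, -0.02], "spin": 0}, {"gripper": 0.076, "slide": [0, 0, -0.06], "spin": 0}]}}

```text
time_s: 6.6
ee_pos: [0.4881, 0.3273, 0.3106]
eef_rot: [-3.14, -0.002, 3.141]
force: [-0.3, 0.7, 0.4]
grip_width: 0.0756
grip_force: 0.0
```

Call:
{"name": "jog_arm", "arguments": {"rows": [{"gripper": 0.072, "slide": [0, 0, -0.045], "spin": 0}, {"gripper": 0.072, "slide": [-0.01, -0.045, -0.05], "spin": 0.09}, {"gripper": 0.072, "slide": [-0.02, -0.095, -0.05], "spin": 0.09}, {"gripper": 0.072, "slide": [-0.03, -0.145, -0.05], "spin": 0.09}, {"gripper": 0.072, "slide": [-0.035, -0.19, -0.05], "spin": 0.09}, {"gripper": 0.072, "slide": [-0.04, -0.235, -0.04], "spin": 0.09}, {"gripper": 0.072, "slide": [-0.04, -0.268, -0.02], "spin": 0.09}, {"gripper": 0.072, "slide": [-0.04, -0.268, 0.0], "spin": 0.09}]}}

```text
time_s: 7.4
ee_pos: [0.5282, 0.056, 0.3109]
eef_rot: [-3.141, 0.002, 3.047]
force: [-0.1, -0.2, -0.3]
grip_width: 0.0721
grip_force: 0.0
```

```bash
python3 look.py w2 carton canister slide_case
```

```text
[0.5282 0.056  0.3109] [-3.1414e+00  1.8000e-03  3.0470e+00] [ 0.037  0.356  1.678 -0.     1.106 -1.439] 7.4
carton 0.71 5806 z [0.025 0.092 0.094] all [529.   60.7] [52.1 53.1] 84.6 TOP [529.   60.7] [52.1 53. ] 84.6 circ [529.1  60.4]
canister 0.96 5644 z [0.018 0.086 0.101] all [ 546.  -121.3] [49.9 92.5] 43.7 TOP [ 530.9 -106. ] [19.4 17.5] 27.7 circ [ 531.3 -107.2]
slide_case 0.87 827 z [0.005 0.028 0.03 ] all [379.8 155.7] [37.6 18.8] 72.9 TOP [381.8 159.1] [33.3 15.3] 83.4 circ [374.3 159.9]
```

Call:
{"name": "jog_arm", "arguments": {"rows": [{"gripper": 0.072, "slide": [0, 0.0043, 0.03], "spin": 0}, {"gripper": 0.072, "slide": [0, 0.0043, 0.06], "spin": 0}, {"gripper": 0.072, "slide": [0, 0.0043, 0.069], "spin": 0}, {"gripper": 0.072, "slide": [0, 0.0043, 0.069], "spin": 0}]}}

```text
time_s: 8.0
ee_pos: [0.5286, 0.0642, 0.2418]
eef_rot: [-3.141, -0.001, 3.052]
force: [0.5, 0.7, 0.1]
grip_width: 0.072
grip_force: 0.0
```

Call:
{"name": "jog_arm", "arguments": {"rows": [{"gripper": 0.042, "slide": [0, 0, 0], "spin": 0}, {"gripper": 0.042, "slide": [0, 0, 0], "spin": 0}, {"gripper": 0.042, "slide": [0, 0, 0], "spin": 0}, {"gripper": 0.042, "slide": [0, 0, 0], "spin": 0}, {"gripper": 0.042, "slide": [0, 0, 0], "spin": 0}], "squeeze": 12}}

```text
time_s: 8.5
ee_pos: [0.5288, 0.0636, 0.2429]
eef_rot: [3.141, 0.002, 3.051]
force: [-1.4, -0.1, 7.0]
grip_width: 0.0517
grip_force: 12.0
```

Call:
{"name": "jog_arm", "arguments": {"rows": [{"gripper": 0.042, "slide": [0, 0, -0.02], "spin": 0}, {"gripper": 0.042, "slide": [0, 0, -0.06], "spin": 0}, {"gripper": 0.042, "slide": [0, 0, -0.1], "spin": 0}, {"gripper": 0.042, "slide": [0.01, 0.015, -0.13], "spin": 0}, {"gripper": 0.042, "slide": [0.03, 0.05, -0.14], "spin": 0}, {"gripper": 0.042, "slide": [0.055, 0.09, -0.14], "spin": 0}, {"gripper": 0.042, "slide": [0.08, 0.13, -0.14], "spin": 0}, {"gripper": 0.042, "slide": [0.105, 0.17, -0.14], "spin": 0}]}}

```text
time_s: 9.3
ee_pos: [0.4381, 0.2438, 0.3822]
eef_rot: [3.141, 0.001, 3.05]
force: [1.0, -0.4, -2.6]
grip_width: 0.052
grip_force: 12.0
```

Call:
{"name": "jog_arm", "arguments": {"rows": [{"gripper": 0.042, "slide": [0.025, 0.04, 0], "spin": 0}, {"gripper": 0.042, "slide": [0.052, 0.07, 0], "spin": 0}, {"gripper": 0.042, "slide": [0.052, 0.08, 0], "spin": 0}, {"gripper": 0.042, "slide": [0.052, 0.08, 0.04], "spin": 0}, {"gripper": 0.042, "slide": [0.052, 0.08, 0.08], "spin": 0}, {"gripper": 0.042, "slide": [0.052, 0.08, 0.12], "spin": 0}, {"gripper": 0.042, "slide": [0.052, 0.08, 0.136], "spin": 0}, {"gripper": 0.042, "slide": [0.052, 0.08, 0.136], "spin": 0}]}}

```text
time_s: 10.1
ee_pos: [0.3948, 0.3263, 0.2437]
eef_rot: [-3.139, -0.003, 3.05]
force: [-0.5, 0.2, -0.6]
grip_width: 0.0519
grip_force: 12.0
```

Call:
{"name": "jog_arm", "arguments": {"rows": [{"gripper": 0.042, "slide": [0, 0, 0.0065], "spin": 0}, {"gripper": 0.042, "slide": [0, 0, 0.0065], "spin": 0}, {"gripper": 0.074, "slide": [0, 0, 0.0065], "spin": 0}, {"gripper": 0.074, "slide": [0, 0, 0.0065], "spin": 0}, {"gripper": 0.074, "slide": [0, 0, 0.0065], "spin": 0}, {"gripper": 0.074, "slide": [0, 0, -0.03], "spin": 0}, {"gripper": 0.074, "slide": [0, 0, -0.08], "spin": 0}, {"gripper": 0.074, "slide": [0, 0, -0.12], "spin": -0.09}]}}

```text
time_s: 10.9
ee_pos: [0.3946, 0.3268, 0.3683]
eef_rot: [3.141, 0.001, 3.141]
force: [0.3, 0.4, 0.0]
grip_width: 0.074
grip_force: 0.0
```

Call:
{"name": "jog_arm", "arguments": {"rows": [{"gripper": 0.072, "slide": [-0.137, -0.434, 0], "spin": 0}, {"gripper": 0.072, "slide": [-0.137, -0.434, 0], "spin": 0}, {"gripper": 0.072, "slide": [-0.137, -0.434, 0], "spin": 0}, {"gripper": 0.072, "slide": [-0.137, -0.434, 0], "spin": 0}, {"gripper": 0.072, "slide": [-0.137, -0.434, 0], "spin": 0}, {"gripper": 0.072, "slide": [-0.137, -0.434, 0], "spin": 0}, {"gripper": 0.072, "slide": [-0.137, -0.434, 0], "spin": 0}, {"gripper": 0.072, "slide": [-0.137, -0.434, 0], "spin": 0}]}}

```text
time_s: 11.7
ee_pos: [0.515, -0.0568, 0.3661]
eef_rot: [-3.141, 0.001, 3.141]
force: [0.6, 0.5, -0.3]
grip_width: 0.0721
grip_force: 0.0
```

Call:
{"name": "jog_arm", "arguments": {"rows": [{"gripper": 0.072, "slide": [-0.02, -0.075, 0.03], "spin": 0}, {"gripper": 0.072, "slide": [-0.02, -0.075, 0.04], "spin": 0}, {"gripper": 0.072, "slide": [-0.02, -0.075, 0.04], "spin": 0}, {"gripper": 0.072, "slide": [-0.02, -0.075, 0.04], "spin": 0}, {"gripper": 0.072, "slide": [-0.02, -0.075, 0.04], "spin": 0}]}}

```text
time_s: 12.2
ee_pos: [0.5349, -0.1289, 0.3265]
eef_rot: [-3.141, 0.001, -3.142]
force: [0.4, -0.0, -0.6]
grip_width: 0.0723
grip_force: 0.0
```

```bash
python3 look.py w3 canister slide_case
```

```text
[ 0.5349 -0.1289  0.3265] [-3.1414e+00  1.0000e-03 -3.1416e+00] [-0.303  0.376  1.609  0.     1.155 -1.874] 12.2
canister 0.63 3476 z [0.03  0.09  0.102] all [ 529.9 -108.6] [49.3 49.2] 6.0 TOP [ 531.4 -108.4] [18.8 19.2] 40.7 circ [ 531.4 -108.2]
slide_case 0.75 3570 z [0.014 0.037 0.038] all [594.8 -22.5] [ 37.9 128.9] 1.2 TOP [594.8 -22.4] [ 37.9 128.7] 1.2 circ [596.  -22.7]
```

Call:
{"name": "jog_arm", "arguments": {"rows": [{"gripper": 0.07, "slide": [0.0035, 0.0207, 0], "spin": 0}, {"gripper": 0.07, "slide": [0.0035, 0.0207, 0.0], "spin": 0}, {"gripper": 0.07, "slide": [0.0035, 0.0207, 0.03], "spin": 0}, {"gripper": 0.07, "slide": [0.0035, 0.0207, 0.06], "spin": 0}, {"gripper": 0.07, "slide": [0.0035, 0.0207, 0.09], "spin": 0}, {"gripper": 0.07, "slide": [0.0035, 0.0207, 0.09], "spin": 0}, {"gripper": 0.07, "slide": [0.0035, 0.0207, 0.09], "spin": 0}]}}

```text
time_s: 13.05
ee_pos: [0.5317, -0.1091, 0.2366]
eef_rot: [-3.141, 0.0, 3.141]
force: [1.1, -0.1, -0.2]
grip_width: 0.07
grip_force: 0.0
```

Call:
{"name": "jog_arm", "arguments": {"rows": [{"gripper": 0.042, "slide": [0, 0.0008, 0], "spin": 0}, {"gripper": 0.042, "slide": [0, 0.0008, 0], "spin": 0}, {"gripper": 0.042, "slide": [0, 0.0008, 0], "spin": 0}, {"gripper": 0.042, "slide": [0, 0.0008, 0], "spin": 0}, {"gripper": 0.042, "slide": [0, 0.0008, 0], "spin": 0}], "squeeze": 15}}

```text
time_s: 13.55
ee_pos: [0.5317, -0.1082, 0.2369]
eef_rot: [-3.141, 0.002, 3.141]
force: [-1.2, 2.1, 7.3]
grip_width: 0.0525
grip_force: 15.0
```

Call:
{"name": "jog_arm", "arguments": {"rows": [{"gripper": 0.042, "slide": [0, 0, -0.02], "spin": 0}, {"gripper": 0.042, "slide": [0, 0, -0.06], "spin": 0}, {"gripper": 0.042, "slide": [0, 0, -0.1], "spin": 0}, {"gripper": 0.042, "slide": [0, 0.02, -0.13], "spin": 0}, {"gripper": 0.042, "slide": [-0.01, 0.06, -0.14], "spin": 0}, {"gripper": 0.042, "slide": [-0.015, 0.105, -0.14], "spin": 0}, {"gripper": 0.042, "slide": [-0.02, 0.15, -0.14], "spin": 0}, {"gripper": 0.042, "slide": [-0.025, 0.195, -0.14], "spin": 0}]}}

```text
time_s: 14.35
ee_pos: [0.5563, 0.0885, 0.3759]
eef_rot: [-3.142, 0.0, 3.141]
force: [0.1, -0.6, -3.9]
grip_width: 0.0526
grip_force: 15.0
```

Call:
{"name": "jog_arm", "arguments": {"rows": [{"gripper": 0.042, "slide": [-0.005, 0.045, 0], "spin": 0}, {"gripper": 0.042, "slide": [-0.01, 0.09, 0], "spin": 0}, {"gripper": 0.042, "slide": [-0.015, 0.135, 0], "spin": 0}, {"gripper": 0.042, "slide": [-0.02, 0.18, 0], "spin": 0}, {"gripper": 0.042, "slide": [-0.025, 0.215, 0], "spin": 0}, {"gripper": 0.042, "slide": [-0.025, 0.236, 0], "spin": 0}, {"gripper": 0.042, "slide": [-0.025, 0.236, 0.03], "spin": 0}, {"gripper": 0.042, "slide": [-0.025, 0.236, 0.07], "spin": 0}]}}

```text
time_s: 15.15
ee_pos: [0.5815, 0.3236, 0.3064]
eef_rot: [3.14, 0.003, -3.141]
force: [-0.5, -0.2, -3.2]
grip_width: 0.0525
grip_force: 15.0
```

Call:
{"name": "jog_arm", "arguments": {"rows": [{"gripper": 0.042, "slide": [0, 0, 0.04], "spin": 0}, {"gripper": 0.042, "slide": [0, 0, 0.066], "spin": 0}, {"gripper": 0.042, "slide": [0, 0, 0.066], "spin": 0}]}}

```text
time_s: 15.45
ee_pos: [0.5811, 0.3225, 0.236]
eef_rot: [-3.139, -0.005, 3.141]
force: [-0.8, 0.5, -2.8]
grip_width: 0.0524
grip_force: 15.0
```

Call:
{"name": "jog_arm", "arguments": {"rows": [{"gripper": 0.042, "slide": [0, 0, 0.0065], "spin": 0}, {"gripper": 0.042, "slide": [0, 0, 0.0065], "spin": 0}, {"gripper": 0.074, "slide": [0, 0, 0.0065], "spin": 0}, {"gripper": 0.074, "slide": [0, 0, 0.0065], "spin": 0}, {"gripper": 0.074, "slide": [0, 0, 0.0065], "spin": 0}, {"gripper": 0.074, "slide": [0, 0, -0.03], "spin": 0}, {"gripper": 0.074, "slide": [0, 0, -0.08], "spin": 0}, {"gripper": 0.074, "slide": [0, 0, -0.13], "spin": 0}]}}

```text
time_s: 16.25
ee_pos: [0.5815, 0.3226, 0.3716]
eef_rot: [-3.141, -0.0, 3.141]
force: [0.7, -0.9, 0.2]
grip_width: 0.0742
grip_force: 0.0
```

Call:
{"name": "jog_arm", "arguments": {"rows": [{"gripper": 0.074, "slide": [-0.013, -0.346, 0], "spin": 1.55}, {"gripper": 0.074, "slide": [-0.013, -0.346, 0], "spin": 1.55}, {"gripper": 0.074, "slide": [-0.013, -0.346, 0], "spin": 1.55}, {"gripper": 0.074, "slide": [-0.013, -0.346, 0], "spin": 1.55}, {"gripper": 0.074, "slide": [-0.013, -0.346, 0], "spin": 1.55}, {"gripper": 0.074, "slide": [-0.013, -0.346, 0], "spin": 1.55}, {"gripper": 0.074, "slide": [-0.013, -0.346, 0], "spin": 1.55}, {"gripper": 0.074, "slide": [-0.013, -0.346, 0], "spin": 1.55}]}}

```text
time_s: 17.05
ee_pos: [0.5943, -0.0281, 0.3702]
eef_rot: [3.141, 0.001, 1.93]
force: [0.0, 0.0, 0.4]
grip_width: 0.0743
grip_force: 0.0
```

Call:
{"name": "jog_arm", "arguments": {"rows": [{"gripper": 0.074, "slide": [0, 0, 0], "spin": 0.345}, {"gripper": 0.074, "slide": [0, 0, 0], "spin": 0.345}, {"gripper": 0.074, "slide": [0, 0, 0], "spin": 0.345}, {"gripper": 0.074, "slide": [0, 0, 0], "spin": 0.345}, {"gripper": 0.074, "slide": [0, 0, 0], "spin": 0.345}]}}

```text
time_s: 17.55
ee_pos: [0.5944, -0.0232, 0.37]
eef_rot: [3.141, 0.0, 1.598]
force: [0.7, 0.1, -0.9]
grip_width: 0.0737
grip_force: 0.0
```

```bash
python3 look.py w4 slide_case exam_pad
```

```text
[ 0.5944 -0.0232  0.37  ] [3.1412 0.     1.5976] [-0.101  0.428  1.43   0.     1.284 -0.127] 17.55
slide_case 0.96 1984 z [0.004 0.025 0.03 ] all [346.  141.7] [88.8 23.8] 28.7 TOP [355.3 146.9] [66.  23.6] 28.8 circ [360.  138.2]
slide_case 0.68 3455 z [0.036 0.037 0.039] all [596.4 -20. ] [ 36.8 126.9] 1.7 TOP [596.4 -20. ] [ 36.8 126.9] 1.7 circ [597.6 -19.8]
exam_pad 0.98 1814 z [0.003 0.011 0.012] all [ 509.7 -328. ] [136.4  48.1] 2.2 TOP [ 509.7 -327.9] [136.5  48.1] 2.4 circ [ 509.8 -329.9]
```

View pics/w4.png

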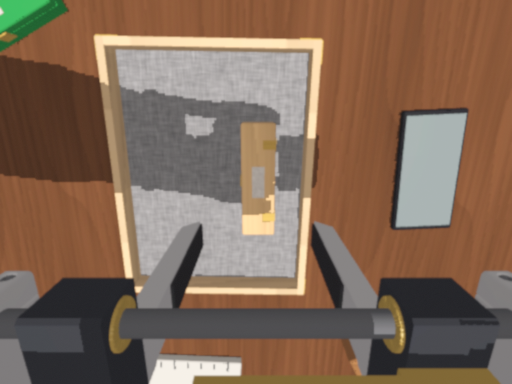

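The crate is clear; the case lies at (258,180) between the finger lines.

Call:
{"name": "jog_arm", "arguments": {"rows": [{"gripper": 0.06, "slide": [0.002, 0.0015, 0.04], "spin": 0.008}, {"gripper": 0.06, "slide": [0.002, 0.0015, 0.08], "spin": 0.008}, {"gripper": 0.06, "slide": [0.002, 0.0015, 0.12], "spin": 0.008}, {"gripper": 0.06, "slide": [0.002, 0.0015, 0.14], "spin": 0.008}, {"gripper": 0.06, "slide": [0.002, 0.0015, 0.157], "spin": 0.008}, {"gripper": 0.06, "slide": [0.002, 0.0015, 0.157], "spin": 0.008}]}}

```text
time_s: 18.3
ee_pos: [0.5954, -0.0211, 0.2105]
eef_rot: [-3.138, -0.0, 1.588]
force: [0.4, 0.3, -0.2]
grip_width: 0.0597
grip_force: 0.0
```

Call:
{"name": "jog_arm", "arguments": {"rows": [{"gripper": 0.028, "slide": [0, 0, 0], "spin": 0}, {"gripper": 0.028, "slide": [0, 0, 0], "spin": 0}, {"gripper": 0.028, "slide": [0, 0, 0], "spin": 0}, {"gripper": 0.028, "slide": [0, 0, 0], "spin": 0}, {"gripper": 0.028, "slide": [0, 0, 0], "spin": 0}], "squeeze": 20}}

```text
time_s: 18.8
ee_pos: [0.5961, -0.0213, 0.2137]
eef_rot: [3.14, 0.0, 1.588]
force: [-1.1, -0.3, 6.5]
grip_width: 0.0382
grip_force: 20.0
```

Call:
{"name": "jog_arm", "arguments": {"rows": [{"gripper": 0.028, "slide": [0, 0, -0.02], "spin": 0}, {"gripper": 0.028, "slide": [0, 0, -0.06], "spin": 0}, {"gripper": 0.028, "slide": [0, 0, -0.1], "spin": 0}, {"gripper": 0.028, "slide": [-0.03, -0.02, -0.14], "spin": 0}, {"gripper": 0.028, "slide": [-0.065, -0.045, -0.16], "spin": 0}, {"gripper": 0.028, "slide": [-0.1, -0.07, -0.17], "spin": 0}, {"gripper": 0.028, "slide": [-0.135, -0.095, -0.17], "spin": 0}, {"gripper": 0.028, "slide": [-0.17, -0.115, -0.17], "spin": 0}]}}

```text
time_s: 19.6
ee_pos: [0.4823, -0.1942, 0.3834]
eef_rot: [3.141, 0.001, 1.588]
force: [0.6, -0.7, -1.2]
grip_width: 0.0376
grip_force: 20.0
```

Call:
{"name": "jog_arm", "arguments": {"rows": [{"gripper": 0.028, "slide": [-0.03, 0, 0], "spin": 0}, {"gripper": 0.028, "slide": [-0.04, 0, 0], "spin": 0}, {"gripper": 0.028, "slide": [-0.04, 0, 0], "spin": 0}, {"gripper": 0.028, "slide": [-0.04, 0, 0], "spin": 0}]}}

```text
time_s: 20.0
ee_pos: [0.4847, -0.2323, 0.3825]
eef_rot: [-3.141, -0.0, 1.588]
force: [0.3, 0.8, -0.6]
grip_width: 0.0382
grip_force: 20.0
```

```bash
python3 look.py w5 exam_pad slide_case
python3 - <<'E'
from h import *
p,d,W=cloud("side")
for t in("exam_pad","jar","carton","canister"):
    for r in finder.find_in(t,"side")[:1]: print(t,np.round(r["point"],3),r["confidence"])
E
```

```text
[ 0.4847 -0.2323  0.3825] [-3.1413e+00 -4.0000e-04  1.5882e+00] [-0.515  0.291  1.585  0.     1.266 -0.533] 20.0
exam_pad 0.85 1305 z [0.006 0.011 0.012] all [ 478.2 -354.1] [ 95.6 196.6] 88.6 TOP [ 478.2 -354.1] [ 95.6 196.6] 88.6 circ [ 478.7 -343.5]
slide_case 0.91 5377 z [0.014 0.038 0.039] all [ 261.2 -294.9] [165.9  49.1] 47.2 TOP [ 260.5 -294.5] [165.6  47.8] 47.2 circ [ 260.8 -293.8]
slide_case 0.81 10540 z [0.199 0.206 0.207] all [ 490.9 -219.8] [ 48.3 106.1] 1.4 TOP [ 486.1 -220. ] [ 38.6 105.9] 1.4 circ [ 485.2 -220.1]
exam_pad [ 0.478 -0.364  0.012] 0.88
jar [ 0.484 -0.269  0.205] 0.69
carton [0.394 0.3   0.065] 0.92
```

View pics/w5.png

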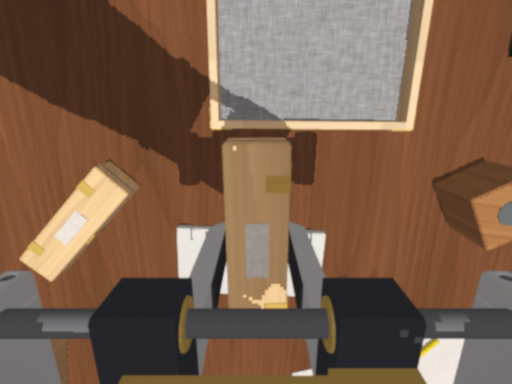

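The held case fills (255,220) and hides the middle of the pad, which shows at (190,250) and (315,250). Its pose agrees with the scene view.

Call:
{"name": "jog_arm", "arguments": {"rows": [{"gripper": 0.028, "slide": [-0.03, -0.002, 0], "spin": 0.15}, {"gripper": 0.028, "slide": [-0.06, -0.004, 0], "spin": 0.3}, {"gripper": 0.028, "slide": [-0.09, -0.006, 0], "spin": 0.45}, {"gripper": 0.028, "slide": [-0.123, -0.008, 0], "spin": 0.6}, {"gripper": 0.028, "slide": [-0.123, -0.008, 0], "spin": 0.75}, {"gripper": 0.028, "slide": [-0.123, -0.008, 0], "spin": 0.9}, {"gripper": 0.028, "slide": [-0.123, -0.008, 0], "spin": 1.05}, {"gripper": 0.028, "slide": [-0.123, -0.008, 0], "spin": 1.2}]}}

```text
time_s: 21.2
ee_pos: [0.4786, -0.3563, 0.3825]
eef_rot: [-3.141, 0.0, 0.382]
force: [-0.4, -0.1, -0.8]
grip_width: 0.0376
grip_force: 20.0
```

Call:
{"name": "jog_arm", "arguments": {"rows": [{"gripper": 0.028, "slide": [0, 0, 0], "spin": 0.41}, {"gripper": 0.028, "slide": [0, 0, 0], "spin": 0.41}, {"gripper": 0.028, "slide": [0, 0, 0.03], "spin": 0.41}, {"gripper": 0.028, "slide": [0, 0, 0.07], "spin": 0.41}, {"gripper": 0.028, "slide": [0, 0, 0.11], "spin": 0.41}, {"gripper": 0.028, "slide": [0, 0, 0.14], "spin": 0.41}, {"gripper": 0.028, "slide": [0, 0, 0.15], "spin": 0.41}, {"gripper": 0.028, "slide": [0, 0, 0.15], "spin": 0.41}]}}

```text
time_s: 22.0
ee_pos: [0.4786, -0.3562, 0.232]
eef_rot: [-3.14, 0.001, -0.022]
force: [0.4, -0.6, -0.6]
grip_width: 0.0379
grip_force: 20.0
```

Call:
{"name": "jog_arm", "arguments": {"rows": [{"gripper": 0.028, "slide": [0, -0.001, 0.01], "spin": 0}, {"gripper": 0.028, "slide": [0, -0.001, 0.0155], "spin": 0}, {"gripper": 0.028, "slide": [0, -0.001, 0.0155], "spin": 0}, {"gripper": 0.028, "slide": [0, -0.001, 0.0155], "spin": 0}]}}

```text
time_s: 22.4
ee_pos: [0.4787, -0.3553, 0.2177]
eef_rot: [3.141, -0.001, -0.022]
force: [-0.5, -0.0, -1.2]
grip_width: 0.0376
grip_force: 20.0
```

Call:
{"name": "jog_arm", "arguments": {"rows": [{"gripper": 0.06, "slide": [0, 0, 0], "spin": 0}, {"gripper": 0.06, "slide": [0, 0, 0], "spin": 0}, {"gripper": 0.06, "slide": [0, 0, 0], "spin": 0}, {"gripper": 0.06, "slide": [0, 0, -0.03], "spin": 0}, {"gripper": 0.06, "slide": [0, 0, -0.08], "spin": 0}, {"gripper": 0.06, "slide": [0, 0, -0.12], "spin": 0}, {"gripper": 0.06, "slide": [0, 0, -0.16], "spin": 0}, {"gripper": 0.06, "slide": [0, 0, -0.16], "spin": 0}]}}

```text
time_s: 23.2
ee_pos: [0.4787, -0.3554, 0.3832]
eef_rot: [3.136, -0.007, -0.022]
force: [-0.6, -0.7, 0.2]
grip_width: 0.0602
grip_force: 0.0
```

```bash
python3 look.py w6 exam_pad slide_case
```

```text
[ 0.4787 -0.3554  0.3832] [ 3.1358 -0.0072 -0.0221] [-0.7    0.418  1.411  0.     1.303  0.893] 23.2
exam_pad 0.56 7460 z [0.01  0.011 0.013] all [ 479.1 -357.5] [ 96.4 195.9] 89.1 TOP [ 479.1 -357.5] [ 96.4 195.9] 89.1 circ [ 479.5 -356.9]
slide_case 0.93 1759 z [0.007 0.038 0.039] all [ 251.5 -306.4] [135.2  47.5] 47.2 TOP [ 251.3 -306.3] [134.9  47. ] 47.0 circ [ 256.6 -310.6]
slide_case 0.78 3257 z [0.04  0.041 0.043] all [ 481.4 -355.2] [ 36.6 128.1] 88.8 TOP [ 481.4 -355.2] [ 36.6 128.1] 88.8 circ [ 481.2 -355.6]
```

View pics/w6.png

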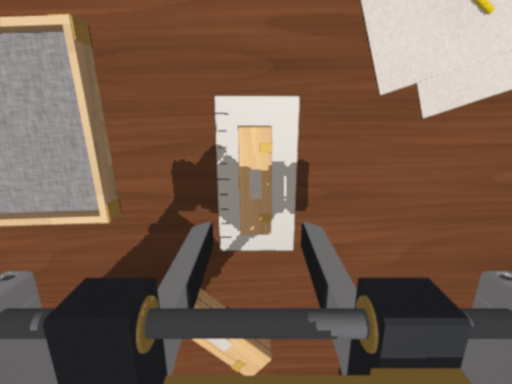

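The case lies in the middle of the pad, with the pad spanning columns 215–299 and rows 96–250 and the case spanning columns 238–273 and rows 126–235. Next I return the containers.

Call:
{"name": "jog_arm", "arguments": {"rows": [{"gripper": 0.074, "slide": [0.051, -0.391, 0], "spin": -1.2}, {"gripper": 0.074, "slide": [0.051, -0.391, 0], "spin": -1.2}, {"gripper": 0.074, "slide": [0.051, -0.391, 0], "spin": -1.2}, {"gripper": 0.074, "slide": [0.051, -0.391, 0], "spin": -1.2}, {"gripper": 0.074, "slide": [0.051, -0.391, 0], "spin": -1.2}, {"gripper": 0.074, "slide": [0.051, -0.391, 0], "spin": -1.2}, {"gripper": 0.074, "slide": [0.051, -0.391, 0], "spin": -1.2}, {"gripper": 0.074, "slide": [0.051, -0.391, 0], "spin": -1.2}]}}

```text
time_s: 24.15
ee_pos: [0.5381, 0.0369, 0.3757]
eef_rot: [-3.139, 0.001, 1.184]
force: [0.3, -0.1, -0.4]
grip_width: 0.0738
grip_force: 0.0
```

Call:
{"name": "jog_arm", "arguments": {"rows": [{"gripper": 0.074, "slide": [0, 0, 0], "spin": -1.1}, {"gripper": 0.074, "slide": [0, 0, 0], "spin": -1.1}, {"gripper": 0.074, "slide": [0, 0, 0], "spin": -1.1}, {"gripper": 0.074, "slide": [0, 0, 0], "spin": -1.1}, {"gripper": 0.074, "slide": [0, 0, 0], "spin": -1.1}, {"gripper": 0.074, "slide": [0, 0, 0], "spin": -1.1}, {"gripper": 0.074, "slide": [0, 0, 0], "spin": -1.1}, {"gripper": 0.074, "slide": [0, 0, 0], "spin": -1.1}]}}

```text
time_s: 24.95
ee_pos: [0.5382, 0.0345, 0.3755]
eef_rot: [-3.139, -0.002, 2.283]
force: [0.2, 0.0, -0.3]
grip_width: 0.0743
grip_force: 0.0
```

Call:
{"name": "jog_arm", "arguments": {"rows": [{"gripper": 0.074, "slide": [0.19, 0.221, 0], "spin": -0.858}, {"gripper": 0.074, "slide": [0.19, 0.221, 0], "spin": -0.858}, {"gripper": 0.074, "slide": [0.19, 0.221, 0], "spin": -0.858}, {"gripper": 0.074, "slide": [0.19, 0.221, 0], "spin": -0.858}, {"gripper": 0.074, "slide": [0.19, 0.221, 0], "spin": -0.858}, {"gripper": 0.074, "slide": [0.19, 0.221, 0], "spin": -0.858}, {"gripper": 0.074, "slide": [0.19, 0.221, 0], "spin": -0.858}, {"gripper": 0.074, "slide": [0.19, 0.221, 0], "spin": -0.858}]}}

```text
time_s: 25.75
ee_pos: [0.5827, 0.3231, 0.3749]
eef_rot: [-3.14, -0.003, 3.136]
force: [0.4, -0.9, -0.4]
grip_width: 0.0742
grip_force: 0.0
```

```bash
python3 look.py w7 side_tray jar carton canister
```

```text
[0.5827 0.3231 0.3749] [-3.1400e+00 -2.8000e-03  3.1363e+00] [ 0.451  0.587  1.182 -0.     1.376 -1.114] 25.75
side_tray 0.7 17276 z [0.003 0.004 0.012] all [511.  324.5] [143.8 245.1] 88.0 TOP [511.6 326.5] [139.7 244.1] 88.0 circ [511.8 327.5]
jar 0.7 3394 z [0.104 0.105 0.107] all [490.2 327.6] [51.7 52.5] 63.8 TOP [490.2 327.6] [51.7 52.5] 63.8 circ [490.  327.7]
jar 0.43 2305 z [0.028 0.087 0.099] all [580.8 323.2] [49.  49.9] 73.9 TOP [582.1 322.7] [18.7 19.1] 32.4 circ [582.3 322.9]
carton 0.87 1711 z [0.013 0.072 0.091] all [419.9 324.9] [51.1  7.3] 87.0 TOP [419.8 324.9] [51.1  7.1] 87.0 circ [420.3 324.8]
canister 0.74 17184 z [0.003 0.004 0.012] all [511.2 326.4] [139.9 245.2] 88.1 TOP [511.7 326.3] [139.9 244.2] 88.1 circ [511.7 326.8]
canister 0.59 2264 z [0.031 0.087 0.099] all [580.6 323.3] [48.2 49.5] 72.4 TOP [582.1 322.7] [18.7 19.1] 32.4 circ [582.3 322.9]
```

View pics/w7.png

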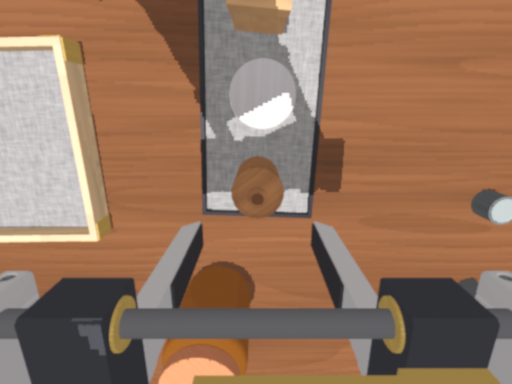

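All three stand on the tray: carton (258,15), jar (262,93), canister (258,190).

Call:
{"name": "jog_arm", "arguments": {"rows": [{"gripper": 0.074, "slide": [0.001, -0.0005, 0.04], "spin": -0.005}, {"gripper": 0.074, "slide": [0.001, -0.0005, 0.08], "spin": -0.005}, {"gripper": 0.074, "slide": [0.001, -0.0005, 0.11], "spin": -0.005}, {"gripper": 0.074, "slide": [0.001, -0.0005, 0.141], "spin": -0.005}, {"gripper": 0.074, "slide": [0.001, -0.0005, 0.141], "spin": -0.005}, {"gripper": 0.074, "slide": [0.001, -0.0005, 0.141], "spin": -0.005}]}}

```text
time_s: 26.6
ee_pos: [0.5822, 0.3216, 0.2372]
eef_rot: [3.141, 0.0, 3.14]
force: [0.2, 0.0, -0.2]
grip_width: 0.074
grip_force: 0.0
```

Call:
{"name": "jog_arm", "arguments": {"rows": [{"gripper": 0.042, "slide": [0, 0, 0], "spin": 0}, {"gripper": 0.042, "slide": [0, 0, 0], "spin": 0}, {"gripper": 0.042, "slide": [0, 0, 0], "spin": 0}, {"gripper": 0.042, "slide": [0, 0, 0], "spin": 0}, {"gripper": 0.042, "slide": [0, 0, 0], "spin": 0}], "squeeze": 15}}

```text
time_s: 27.1
ee_pos: [0.5821, 0.3222, 0.2374]
eef_rot: [3.141, 0.002, 3.141]
force: [-0.1, 0.9, 5.5]
grip_width: 0.0529
grip_force: 15.0
```

Call:
{"name": "jog_arm", "arguments": {"rows": [{"gripper": 0.042, "slide": [0, 0, -0.02], "spin": 0}, {"gripper": 0.042, "slide": [0, 0, -0.06], "spin": 0}, {"gripper": 0.042, "slide": [0, 0, -0.1], "spin": 0}, {"gripper": 0.042, "slide": [0, -0.02, -0.13], "spin": 0}, {"gripper": 0.042, "slide": [0.01, -0.06, -0.14], "spin": 0}, {"gripper": 0.042, "slide": [0.015, -0.105, -0.14], "spin": 0}, {"gripper": 0.042, "slide": [0.02, -0.15, -0.14], "spin": 0}, {"gripper": 0.042, "slide": [0.025, -0.195, -0.14], "spin": 0}]}}

```text
time_s: 27.9
ee_pos: [0.556, 0.1254, 0.3761]
eef_rot: [-3.141, -0.0, 3.141]
force: [1.0, -0.2, -3.4]
grip_width: 0.0528
grip_force: 15.0
```

Call:
{"name": "jog_arm", "arguments": {"rows": [{"gripper": 0.042, "slide": [0.005, -0.045, 0], "spin": 0}, {"gripper": 0.042, "slide": [0.01, -0.09, 0], "spin": 0}, {"gripper": 0.042, "slide": [0.015, -0.135, 0], "spin": 0}, {"gripper": 0.042, "slide": [0.02, -0.18, 0], "spin": 0}, {"gripper": 0.042, "slide": [0.0245, -0.215, 0], "spin": 0}, {"gripper": 0.042, "slide": [0.0245, -0.235, 0.02], "spin": 0}, {"gripper": 0.042, "slide": [0.0245, -0.235, 0.06], "spin": 0}, {"gripper": 0.042, "slide": [0.0245, -0.235, 0.1], "spin": 0}]}}

```text
time_s: 28.7
ee_pos: [0.5317, -0.1087, 0.2753]
eef_rot: [-3.141, 0.001, 3.139]
force: [0.3, -0.7, -3.1]
grip_width: 0.0529
grip_force: 15.0
```

Call:
{"name": "jog_arm", "arguments": {"rows": [{"gripper": 0.042, "slide": [0, 0, 0.01], "spin": 0}, {"gripper": 0.042, "slide": [0, 0, 0.025], "spin": 0}, {"gripper": 0.042, "slide": [0, 0, 0.025], "spin": 0}, {"gripper": 0.042, "slide": [0, 0, 0.025], "spin": 0}]}}

```text
time_s: 29.1
ee_pos: [0.5324, -0.1079, 0.2525]
eef_rot: [-3.141, 0.001, 3.141]
force: [0.1, 0.3, -2.4]
grip_width: 0.0529
grip_force: 15.0
```

Call:
{"name": "jog_arm", "arguments": {"rows": [{"gripper": 0.042, "slide": [0, 0, 0.008], "spin": 0}, {"gripper": 0.042, "slide": [0, 0, 0.0117], "spin": 0}, {"gripper": 0.042, "slide": [0, 0, 0.0117], "spin": 0}, {"gripper": 0.07, "slide": [0, 0, 0.0117], "spin": 0}, {"gripper": 0.07, "slide": [0, 0, 0.0117], "spin": 0}, {"gripper": 0.07, "slide": [0, 0, 0.0117], "spin": 0}, {"gripper": 0.07, "slide": [0, 0, -0.03], "spin": 0}, {"gripper": 0.07, "slide": [0, 0, -0.08], "spin": 0}]}}

```text
time_s: 29.9
ee_pos: [0.5317, -0.1079, 0.3309]
eef_rot: [3.141, -0.004, 3.141]
force: [1.0, -0.2, 0.1]
grip_width: 0.07
grip_force: 0.0
```

Call:
{"name": "jog_arm", "arguments": {"rows": [{"gripper": 0.076, "slide": [0, 0, -0.04], "spin": 0}, {"gripper": 0.076, "slide": [0.045, 0.435, -0.04], "spin": 0}, {"gripper": 0.076, "slide": [0.045, 0.435, -0.04], "spin": 0}, {"gripper": 0.076, "slide": [0.045, 0.435, -0.04], "spin": 0}, {"gripper": 0.076, "slide": [0.045, 0.435, -0.04], "spin": 0}, {"gripper": 0.076, "slide": [0.045, 0.435, -0.04], "spin": 0}, {"gripper": 0.076, "slide": [0.045, 0.435, -0.04], "spin": 0}, {"gripper": 0.076, "slide": [0.045, 0.435, -0.04], "spin": 0}]}}

```text
time_s: 30.7
ee_pos: [0.4957, 0.2422, 0.3715]
eef_rot: [3.141, 0.001, 3.141]
force: [-0.3, -0.4, -0.4]
grip_width: 0.076
grip_force: 0.0
```

Call:
{"name": "jog_arm", "arguments": {"rows": [{"gripper": 0.076, "slide": [0.005, 0.085, 0], "spin": 0}, {"gripper": 0.076, "slide": [0.005, 0.085, 0], "spin": 0}, {"gripper": 0.076, "slide": [0.005, 0.085, 0], "spin": 0}, {"gripper": 0.076, "slide": [0.005, 0.085, 0], "spin": 0}]}}

```text
time_s: 31.1
ee_pos: [0.4912, 0.3256, 0.3709]
eef_rot: [-3.141, -0.0, -3.141]
force: [0.3, -0.7, 0.0]
grip_width: 0.0763
grip_force: 0.0
```

Call:
{"name": "jog_arm", "arguments": {"rows": [{"gripper": 0.076, "slide": [0.003, 0.0015, 0.04], "spin": 0}, {"gripper": 0.076, "slide": [0.003, 0.0015, 0.08], "spin": 0}, {"gripper": 0.076, "slide": [0.003, 0.0015, 0.11], "spin": 0}, {"gripper": 0.076, "slide": [0.003, 0.0015, 0.13], "spin": 0}, {"gripper": 0.076, "slide": [0.003, 0.0015, 0.13], "spin": 0}, {"gripper": 0.076, "slide": [0.003, 0.0015, 0.13], "spin": 0}]}}

```text
time_s: 31.7
ee_pos: [0.4889, 0.326, 0.2421]
eef_rot: [3.141, 0.0, 3.14]
force: [-0.3, -0.2, -0.4]
grip_width: 0.0761
grip_force: 0.0
```

Call:
{"name": "jog_arm", "arguments": {"rows": [{"gripper": 0.05, "slide": [0, 0, 0], "spin": 0}, {"gripper": 0.05, "slide": [0, 0, 0], "spin": 0}, {"gripper": 0.05, "slide": [0, 0, 0], "spin": 0}, {"gripper": 0.05, "slide": [0, 0, 0], "spin": 0}, {"gripper": 0.05, "slide": [0, 0, 0], "spin": 0}], "squeeze": 20}}

```text
time_s: 32.2
ee_pos: [0.4886, 0.3269, 0.2425]
eef_rot: [3.141, 0.002, 3.141]
force: [-0.6, -1.3, 6.4]
grip_width: 0.0598
grip_force: 20.0
```

Call:
{"name": "jog_arm", "arguments": {"rows": [{"gripper": 0.05, "slide": [0, 0, -0.02], "spin": 0}, {"gripper": 0.05, "slide": [0, 0, -0.06], "spin": 0}, {"gripper": 0.05, "slide": [0, 0, -0.1], "spin": 0}, {"gripper": 0.05, "slide": [0, -0.02, -0.13], "spin": 0}, {"gripper": 0.05, "slide": [-0.01, -0.06, -0.14], "spin": 0}, {"gripper": 0.05, "slide": [-0.015, -0.105, -0.14], "spin": 0}, {"gripper": 0.05, "slide": [-0.02, -0.15, -0.14], "spin": 0}, {"gripper": 0.05, "slide": [-0.025, -0.195, -0.14], "spin": 0}]}}

```text
time_s: 33.0
ee_pos: [0.5128, 0.13, 0.3811]
eef_rot: [-3.141, -0.0, 3.141]
force: [1.2, -0.3, -3.7]
grip_width: 0.0598
grip_force: 20.0
```

Call:
{"name": "jog_arm", "arguments": {"rows": [{"gripper": 0.05, "slide": [-0.005, -0.045, 0], "spin": 0}, {"gripper": 0.05, "slide": [-0.01, -0.09, 0], "spin": 0}, {"gripper": 0.05, "slide": [-0.016, -0.13, 0], "spin": 0}, {"gripper": 0.05, "slide": [-0.016, -0.1565, 0], "spin": 0}, {"gripper": 0.05, "slide": [-0.016, -0.1565, 0.02], "spin": 0}, {"gripper": 0.05, "slide": [-0.016, -0.1565, 0.06], "spin": 0}, {"gripper": 0.05, "slide": [-0.016, -0.1565, 0.1], "spin": 0}, {"gripper": 0.05, "slide": [-0.016, -0.1565, 0.1], "spin": 0}]}}

```text
time_s: 33.8
ee_pos: [0.5278, -0.0247, 0.2767]
eef_rot: [3.141, -0.009, 3.141]
force: [-0.4, 0.7, -3.2]
grip_width: 0.0599
grip_force: 20.0
```

Call:
{"name": "jog_arm", "arguments": {"rows": [{"gripper": 0.05, "slide": [0, 0, 0.01], "spin": 0}, {"gripper": 0.05, "slide": [0, 0, 0.025], "spin": 0}, {"gripper": 0.05, "slide": [0, 0, 0.025], "spin": 0}, {"gripper": 0.05, "slide": [0, 0, 0.025], "spin": 0}]}}

```text
time_s: 34.2
ee_pos: [0.5295, -0.0248, 0.2577]
eef_rot: [-3.141, 0.002, 3.141]
force: [0.9, -0.1, -3.9]
grip_width: 0.06
grip_force: 20.0
```

Lower by 12 mm, release and retreat, then head for the carton.

Call:
{"name": "jog_arm", "arguments": {"rows": [{"gripper": 0.05, "slide": [0, 0, 0.008], "spin": 0}, {"gripper": 0.05, "slide": [0, 0, 0.0117], "spin": 0}, {"gripper": 0.05, "slide": [0, 0, 0.0117], "spin": 0}, {"gripper": 0.076, "slide": [0, 0, 0.0117], "spin": 0}, {"gripper": 0.076, "slide": [0, 0, 0.0117], "spin": 0}, {"gripper": 0.076, "slide": [0, 0, 0.0117], "spin": 0}, {"gripper": 0.076, "slide": [0, 0, -0.03], "spin": 0}, {"gripper": 0.076, "slide": [0, 0, -0.08], "spin": 0}]}}

```text
time_s: 35.0
ee_pos: [0.5288, -0.0248, 0.3359]
eef_rot: [3.141, -0.004, 3.141]
force: [0.7, -0.7, 0.3]
grip_width: 0.0755
grip_force: 0.0
```

Call:
{"name": "jog_arm", "arguments": {"rows": [{"gripper": 0.074, "slide": [0, 0, -0.04], "spin": 0.09}, {"gripper": 0.074, "slide": [0.135, 0.352, -0.04], "spin": 0.09}, {"gripper": 0.074, "slide": [0.135, 0.352, -0.04], "spin": 0.09}, {"gripper": 0.074, "slide": [0.135, 0.352, -0.04], "spin": 0.09}, {"gripper": 0.074, "slide": [0.135, 0.352, -0.04], "spin": 0.09}, {"gripper": 0.074, "slide": [0.135, 0.352, -0.04], "spin": 0.09}, {"gripper": 0.074, "slide": [0.135, 0.352, -0.04], "spin": 0.09}, {"gripper": 0.074, "slide": [0.135, 0.352, -0.04], "spin": 0.09}]}}

```text
time_s: 35.8
ee_pos: [0.4028, 0.3038, 0.3764]
eef_rot: [3.141, 0.0, 3.051]
force: [0.9, -0.3, -0.2]
grip_width: 0.0742
grip_force: 0.0
```

Call:
{"name": "jog_arm", "arguments": {"rows": [{"gripper": 0.074, "slide": [0, 0.03, 0], "spin": 0}, {"gripper": 0.074, "slide": [0, 0.03, 0], "spin": 0}, {"gripper": 0.074, "slide": [0, 0.03, 0], "spin": 0}]}}

```text
time_s: 36.1
ee_pos: [0.4066, 0.3321, 0.3759]
eef_rot: [-3.141, -0.0, 3.052]
force: [-0.4, -1.2, 0.0]
grip_width: 0.0742
grip_force: 0.0
```

Call:
{"name": "jog_arm", "arguments": {"rows": [{"gripper": 0.074, "slide": [0.0114, -0.0067, 0], "spin": 0}, {"gripper": 0.074, "slide": [0.0114, -0.0067, 0.04], "spin": 0}, {"gripper": 0.074, "slide": [0.0114, -0.0067, 0.08], "spin": 0}, {"gripper": 0.074, "slide": [0.0114, -0.0067, 0.11], "spin": 0}, {"gripper": 0.074, "slide": [0.0114, -0.0067, 0.135], "spin": 0}, {"gripper": 0.074, "slide": [0.0114, -0.0067, 0.135], "spin": 0}, {"gripper": 0.074, "slide": [0.0114, -0.0067, 0.135], "spin": 0}]}}

```text
time_s: 36.8
ee_pos: [0.3953, 0.3257, 0.242]
eef_rot: [3.142, 0.0, 3.05]
force: [0.7, -0.5, -0.5]
grip_width: 0.074
grip_force: 0.0
```

Call:
{"name": "jog_arm", "arguments": {"rows": [{"gripper": 0.042, "slide": [0, 0, 0], "spin": 0}, {"gripper": 0.042, "slide": [0, 0, 0], "spin": 0}, {"gripper": 0.042, "slide": [0, 0, 0], "spin": 0}, {"gripper": 0.042, "slide": [0, 0, 0], "spin": 0}, {"gripper": 0.042, "slide": [0, 0, 0], "spin": 0}], "squeeze": 12}}

```text
time_s: 37.3
ee_pos: [0.3949, 0.3265, 0.242]
eef_rot: [3.141, 0.001, 3.051]
force: [-1.0, -1.4, 7.4]
grip_width: 0.0519
grip_force: 12.0
```

Call:
{"name": "jog_arm", "arguments": {"rows": [{"gripper": 0.042, "slide": [0, 0, -0.02], "spin": 0}, {"gripper": 0.042, "slide": [0, 0, -0.06], "spin": 0}, {"gripper": 0.042, "slide": [0, 0, -0.1], "spin": 0}, {"gripper": 0.042, "slide": [-0.01, -0.015, -0.13], "spin": 0}, {"gripper": 0.042, "slide": [-0.03, -0.05, -0.14], "spin": 0}, {"gripper": 0.042, "slide": [-0.055, -0.09, -0.14], "spin": 0}, {"gripper": 0.042, "slide": [-0.08, -0.13, -0.14], "spin": 0}, {"gripper": 0.042, "slide": [-0.105, -0.17, -0.14], "spin": 0}]}}

```text
time_s: 38.1
ee_pos: [0.4842, 0.1458, 0.3815]
eef_rot: [3.142, 0.0, 3.051]
force: [0.6, 0.6, -1.3]
grip_width: 0.0521
grip_force: 12.0
```

Call:
{"name": "jog_arm", "arguments": {"rows": [{"gripper": 0.042, "slide": [-0.025, -0.04, 0], "spin": 0}, {"gripper": 0.042, "slide": [-0.052, -0.07, 0], "spin": 0}, {"gripper": 0.042, "slide": [-0.052, -0.083, 0], "spin": 0}, {"gripper": 0.042, "slide": [-0.052, -0.083, 0.02], "spin": 0}, {"gripper": 0.042, "slide": [-0.052, -0.083, 0.06], "spin": 0}, {"gripper": 0.042, "slide": [-0.052, -0.083, 0.1], "spin": 0}, {"gripper": 0.042, "slide": [-0.052, -0.083, 0.12], "spin": 0}, {"gripper": 0.042, "slide": [-0.052, -0.083, 0.12], "spin": 0}]}}

```text
time_s: 38.9
ee_pos: [0.5273, 0.0604, 0.2587]
eef_rot: [-3.141, -0.005, 3.051]
force: [-0.5, 0.5, -0.6]
grip_width: 0.0518
grip_force: 12.0
```

Call:
{"name": "jog_arm", "arguments": {"rows": [{"gripper": 0.042, "slide": [0, 0, 0.003], "spin": 0}, {"gripper": 0.042, "slide": [0, 0, 0.006], "spin": 0}, {"gripper": 0.042, "slide": [0, 0, 0.006], "spin": 0}]}}

```text
time_s: 39.2
ee_pos: [0.5283, 0.0602, 0.256]
eef_rot: [3.141, 0.001, 3.051]
force: [-0.2, -1.4, -1.5]
grip_width: 0.0519
grip_force: 12.0
```

Call:
{"name": "jog_arm", "arguments": {"rows": [{"gripper": 0.042, "slide": [0, 0, 0.007], "spin": 0}, {"gripper": 0.042, "slide": [0, 0, 0.0107], "spin": 0}, {"gripper": 0.042, "slide": [0, 0, 0.0107], "spin": 0}, {"gripper": 0.066, "slide": [0, 0, 0.0107], "spin": 0}, {"gripper": 0.066, "slide": [0, 0, 0.0107], "spin": 0}, {"gripper": 0.066, "slide": [0, 0, 0.0107], "spin": 0}, {"gripper": 0.066, "slide": [0, 0, -0.03], "spin": 0}, {"gripper": 0.066, "slide": [0, 0, -0.08], "spin": 0}]}}

```text
time_s: 40.0
ee_pos: [0.5279, 0.0601, 0.3348]
eef_rot: [-3.141, -0.004, 3.051]
force: [0.7, 0.6, 0.1]
grip_width: 0.066
grip_force: 0.0
```

Call:
{"name": "jog_arm", "arguments": {"rows": [{"gripper": 0.066, "slide": [0, 0, -0.05], "spin": -0.09}, {"gripper": 0.066, "slide": [0, -0.05, -0.065], "spin": -0.09}, {"gripper": 0.066, "slide": [0, -0.08, -0.065], "spin": -0.09}, {"gripper": 0.066, "slide": [0, -0.08, -0.065], "spin": -0.09}, {"gripper": 0.066, "slide": [0, -0.08, -0.065], "spin": -0.09}]}}

```text
time_s: 40.5
ee_pos: [0.5209, -0.0198, 0.4002]
eef_rot: [3.141, 0.0, 3.139]
force: [-0.1, 0.1, -0.3]
grip_width: 0.0661
grip_force: 0.0
```

```bash
python3 look.py w8 crate jar carton canister
```

```text
[ 0.5209 -0.0198  0.4002] [3.1414 0.     3.1395] [-0.108  0.24   1.608  0.     1.294 -1.677] 40.5
crate 0.97 26514 z [0.006 0.008 0.034] all [544.7 -23.5] [227.4 295.5] 0.6 TOP [544.7 -23.6] [227.3 295.5] 0.6 circ [542.6 -23.5]
jar 0.7 2815 z [0.041 0.108 0.109] all [527.6 -24. ] [55.9 53.6] 14.5 TOP [529.1 -24.3] [53.  52.4] 15.0 circ [529.7 -25.1]
carton 0.64 3332 z [0.022 0.092 0.094] all [528.   59.7] [53.6 52.7] 84.3 TOP [528.   59.7] [53.5 52.7] 84.3 circ [527.8  59.1]
canister 0.63 2214 z [0.026 0.09  0.102] all [ 531.2 -105.9] [47.2 49. ] 45.1 TOP [ 532.  -107.4] [18.7 18.7] 65.1 circ [ 532.1 -107.8]
```

View pics/w8.png

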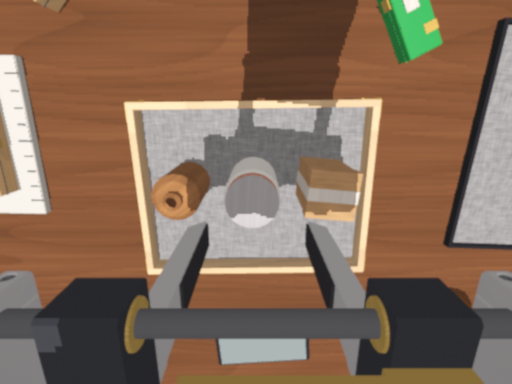

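All three containers are back within about 1 mm of where they stood: canister (175,195), jar (252,190), carton (328,185). The case is still on the pad at the left edge.

```bash
python3 -c "
from station import workorder
print(workorder.hand_in())"
```

```text
the job is handed in; nothing more can be done
None
```

The job is handed in: the slide case lies flat in the middle of the exam pad (about 2–3 mm off centre), and the jar, carton and canister are back upright in the crate within about 1 mm of their original spots, at 40.5 s on the robot's clock. No verdict came back.

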